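Click a sensor module's cover on with the bench pliers

TASK

Stand the unfinished sensor module (the one whose cover still sits well off its housing) upright on the small work rest between the pads of the pliers in the bench stand, with its cover facing one of the pads. Squeeze the two plier handles together until you feel the cover resist, then give and click on, and stop right there: squeezing on crushes the gasket under the cover. Then let the handles spring open and leave the finished module standing on the rest, without disturbing the other things on the bench.

Things in the scene. Friction and masses are not known exactly. Their poses are not given: they have to be found in the camera images.
- module_mid (a point): Centre of the housing of the unfinished module: a grey block 40 mm long (own x), 20 thick (own y), 36 high (own z, up; this point is 18 above its underside), a 13 mm brass socket 9 mm high on top, about 0.11 kg, standing on the bench. Take it by its two end faces, 40 mm apart along own x. With the cover 37.4 mm thick over all: its overall middle is 8.7 mm from here along own +y.
- cover_mid (a point): Centre of the module's cover, a plate 40 x 7 x 36 mm on the housing's own +y side, that only slides straight on (own -y). Distance from module_mid: 23.9 mm open, 16 to 17 clicked on (the last 3 mm or so it snaps in by itself). The push it needs climbs to about 19 N in the first 2 mm, then falls away and it clicks. Once it is on, more than 10 N on it crushes the gasket under it.
- rest (a point): Centre of the top of the work rest, a fixed plate 28 mm (own x) by 42 (own y), 55 mm above the bench. Own z is up; own x runs from the pliers' pivot (68 mm behind) to the jaw tips; the pads close along own y. The module goes here with its own x along this x, either way round, its overall middle over this point; its end faces overhang the plate, beside them it is free down to 25 mm below the plate.
- pivot (a point): The pliers' pivot, 75 mm above the bench: the upright axis of both handles, held in a grey stand bolted to the bench (axes as the rest's). Jaws ahead (own +x), handles behind. Boss and jaw roots end 23 mm from the axis, 25 mm short of the module's end face on the rest, and are 93 mm high at most; in that space the jaws are over 22 mm from the middle line. The jaws reach up to 87 mm.
- pad_a: One of two swivelling white nylon pads, 24 mm long, 24 high, centred 20 mm above the rest, that squeeze the module along the rest's y; this point is on its swivel, 8 mm behind its face. Handles open, this face is 22 mm from the middle line, the other pad's 21.5 to 31.5: that one is on an adjusting screw, set differently each time, so the handle position at which the cover clicks must be felt.
- grip_a (a point): Where to squeeze the handle on the rest's own +y side: on the axis of its round black grip (15 mm thick, from 50 to 137 mm behind the pivot), 95 mm behind the pivot, 75 mm above the bench, only the bench below. The point on the other handle is grip_b; the line from one to the other is the line to squeeze along. Handles swing level; each moves 1.4 times as far here as its pad.
- grip_b (a point): Same point on the other handle. The two are 55 mm apart when open (70 mm over the grips); a spring opens them (1.3 N a side, up to 3 closed). The pads touch the module when they are 47 to 32 mm apart; the push per handle then climbs to 14 to 17 N and, 7 mm or so after touching, drops to 3 N as the cover clicks on. Stop there: 4 mm more, or over 9 N per handle after the click, crushes the gasket.
- finished_mid (a point): A finished module of the same kind, its cover already on (28 to 30 mm thick over all, 36 mm high), standing on the bench; this is its middle, 18 mm up. Leave it alone.
- driver: Screwdriver lying on the bench. Leave it alone.
- spanner: Spanner lying on the bench. Leave it alone.
- tape: Roll of blue tape, 90 mm across, 18 mm high, lying flat. Leave it alone.
- offcut: Offcut of 30 mm T-slot aluminium profile, 120 mm long, lying on the bench. Leave it alone.
- glue: Small jar, 44 mm across, 75 mm high. Leave it alone.
- servo: Black servo motor, 40 x 20 x 36 mm, standing on the bench. Leave it alone.
Not all that is in view belongs to the job. Leave any brown or orange look-alike of the part that bears module_mid alone.

How it is judged (in metres and radians):
On the way, in this order (a step that is already met when the one before it is completed fails the run):
1. the open module stands upright on the rest between the pads, let go (x of module_mid in the frame of rest between -0.012 and 0.012 m and y of module_mid in the frame of rest between -0.02 and 0.02 m and z of module_mid in the frame of rest between 0.015 and 0.0215 m and angle between module_mid's own z axis and vertical below 0.12 rad and angle between the x axis of module_mid and the x axis of rest, either way round below 0.25 rad and y of cover_mid in the frame of module_mid above 0.021 m and contact force between the fingers and module below 0.5 N), for 0.2 s.
2. the cover has clicked on while the handles are squeezed together, the module still on the rest (y of cover_mid in the frame of module_mid below 0.0178 m and x of module_mid in the frame of rest between -0.012 and 0.012 m and y of module_mid in the frame of rest between -0.02 and 0.02 m and z of module_mid in the frame of rest between 0.015 and 0.0215 m and angle between module_mid's own z axis and vertical below 0.12 rad and angle between the x axis of module_mid and the x axis of rest, either way round below 0.25 rad and distance between grip_a and grip_b below 0.044 m), for 0.05 s.
At the end, for the whole second after the job is handed in: The module stands upright on the work rest between the pads (within 12 mm along the jaws, 20 mm across, tilted less than 7 degrees), at rest; its cover is clicked on (cover_mid less than 17.8 mm from module_mid) and the handles have sprung open (grip points more than 50 mm apart) (y of cover_mid in the frame of module_mid below 0.0178 m and x of module_mid in the frame of rest between -0.012 and 0.012 m and y of module_mid in the frame of rest between -0.02 and 0.02 m and z of module_mid in the frame of rest between 0.015 and 0.0215 m and angle between module_mid's own z axis and vertical below 0.12 rad and angle between the x axis of module_mid and the x axis of rest, either way round below 0.25 rad and distance between grip_a and grip_b above 0.05 m and linear speed of module below 0.02 m/s); the robot touches nothing.
It fails at once if the gasket is crushed: with the cover clicked on, the pads squeeze the module with more than 10 N (y of cover_mid in the frame of module_mid below 0.0178 m and contact force between pad_a and module above 10 N).
It fails at once if the module is knocked over or drops off (angle between module_mid's own z axis and vertical above 0.7 rad).
It fails at once if one of the other things on the bench is disturbed (moved more than 30 mm) (distance of any of finished_mid, driver, spanner, tape, offcut, glue, servo from where it was at the start of the episode above 0.03 m).
It also fails if it takes over 58 s, if anything falls off the work surface, if the arm or the gripper's body presses on something with over 40 N, if the wrist force passes 120 N, or if a joint passes its speed limit or range.

ROBOT

A 6-joint arm with a two-finger parallel gripper is mounted at the origin on the work surface. World frame = base frame: x ahead of the robot, y to its left, z up, the work surface at z = 0. Lengths are in m, angles in degrees, forces in N, time in s.
With the tool pointing down it reaches from about 0.3 to 0.75 m from the base axis. Payload 8.5 kg.
Tool frame: the origin (TCP) lies at the very end of the fingers, on their centre line; the grasp point (between the pads) lies 19 mm behind it; x points along the fingers, y is the direction in which the jaws open and shut, and the axes are right-handed (so a half turn about x gives the same grasp; the last joint's range is limited). The gripper opens to 85 mm and grips with 20 to 120 N. Pads are 22 mm wide; open, the fingers measure 114 mm over their backs; the gripper's body (76 mm by 85 mm) begins 54 mm behind the grasp point. The pads swing forward as they close: fully open they stand 13 mm farther back than shut.
Start: joints at [-76.679, 21.807, 74.336, -0, 83.858, -12.336], TCP at [0.238, -0.496, 0.201] pointing down, gripper open.
Joint ranges: [-178.18, 178.18], [-50.72, 133.34], [12.68, 142.11], [-81.47, 261.47], [9.98, 163.14], [-165.26, 165.26]. Speed limits (degrees/s): [136.94, 136.94, 180, 180, 180, 180].

INTERFACE

Orientations are given as a 3x3 rotation matrix whose columns are the frame's x, y, z axes.
In Python, from rig import sensors, cams, env gives the robot as it stands.
- The arm moves only by the shell command python3 -m crank 'ROWS' [FORCE]. ROWS is a JSON object of lists of equal length, an entry for each row: "hand": the closure in counts, from 0 (fully open) to 255 (shut); "translation": the shift along the tool's x, y, z in m, a list of three; "dr": the turn, a rotation vector about the tool's x, y, z in rad, a list of three. A call has 1 to 5 rows; each row is the pose to reach, as a shift and turn from the pose commanded when the call began, along the tool's axes at that moment; what a row does not reach only later rows make up. A row lasts 1/10 s, in which the tool goes at most 50 mm and 8.59 degrees, less where a joint would pass 70% of its speed; a pose out of reach is approached as far as the arm can. A call with a gripper value outside its range is refused whole. The fingers move at their own pace and stop on an object; FORCE is the grip in N (left out, the last holds). Time passes only in rows, so rows that repeat a pose let the fingers close. It gives the time, the measured TCP pose, the force and the opening at its end, in the units of the state.
- sensors.observe(): the state, without advancing time (a new reading comes with each control period).
- cams.get_image(name): name is "side" or "top" or "wrist"; returns (picture, depth): 400x640x3 uint8, blue, green, red; 400x640 float32, m along the optical axis (not along the pixel's ray), 0 where there is no reading.
- cams.calibration(name): a dict with "vertical_fov" (degrees; the focal length in pixels is half the picture's height over the tangent of half this angle, whatever the lens; pixels are square), "cx", "cy" (the principal point, pixels), "extrinsics" (4x4, takes a point from camera to world coordinates). Camera axes: x right, y down, z forward; pixel columns grow to the right and rows downward; lengths in m; the calibration is good to about 2 mm. A picture is of the moment at which its call begins: read the wrist's pose just before it. calibration takes no time and is no camera call; for the wrist camera it gives the pose at the moment of the call.
- env.close_job(): hands the job in, once; it reports no verdict.
The state is a dict: "time_s": time; "q": joint angles; "qvel": joint speeds; "joint_efforts": joint torques, N m; "position": TCP position; "tool_rot": TCP orientation; "ft_force": force on the tool from outside, world axes, zero at the start; "wrist_torque": the same for the moment, N m; "grip_width": finger opening in m.
Only numpy, scipy, OpenCV 4.12 (cv2) and the standard library are available. Lean on these libraries where they do the work, as an engineer would, in place of code of your own. Each camera call takes 0.05 s, during which the arm holds its last target. There are 200 camera calls.

## Working session

There is one attempt and no reset: what is moved stays moved. The work goes in short steps, Python scripts to look and compute and a shell command to move; the robot and the scene stay as the last step left them, time stands still between calls to the robot, and variables do not carry over. Pictures are saved under pics/ and viewed, about 8 in all and at most 12, crops included, and the job is handed in when it is done.

```bash
mkdir -p pics; ls; cat > h.py <<'E'
import numpy as np, cv2
from rig import sensors, cams, env
def shot(n,tag):
    c=cams.calibration(n); im,d=cams.get_image(n)
    cv2.imwrite(f'pics/{tag}.png',im); np.savez(f'pics/{tag}.npz',im=im,d=d,E=c['extrinsics'],f=200/np.tan(np.radians(c['vertical_fov']/2)),cx=c['cx'],cy=c['cy'])
    return load(tag)
def load(tag): return dict(np.load(f'pics/{tag}.npz'))
def ray(s,u,v,z):
    E=s['E'];r=E[:3,:3]@np.array([(u-s['cx'])/s['f'],(v-s['cy'])/s['f'],1]);o=E[:3,3]
    return o+r*(z-o[2])/r[2]
def cloud(s):
    v,u=np.mgrid[:400,:640];d=s['d']
    p=np.stack([(u-s['cx'])/s['f']*d,(v-s['cy'])/s['f']*d,d],-1)
    w=p@s['E'][:3,:3].T+s['E'][:3,3]; w[d<=0]=np.nan
    return w
def proj(s,P):
    p=np.linalg.inv(s['E'])@np.append(P,1);return s['f']*p[0]/p[2]+s['cx'],s['f']*p[1]/p[2]+s['cy']
E
python3 - <<'E'
from h import *
for n in ('top','side'):
    s=shot(n,n+'0');print(n,s['E'].round(3).tolist(),s['f'])
print(sensors.observe())
a=cv2.imread('pics/top0.png');cv2.imwrite('pics/top0b.png',cv2.resize(a,(800,500),interpolation=cv2.INTER_CUBIC))
E
```

```text
pics
top [[0.014, -0.99, 0.142, 0.408], [-1.0, -0.016, -0.013, -0.005], [0.015, -0.141, -0.99, 1.154], [0.0, 0.0, 0.0, 1.0]] 401.6692511708741
side [[-0.94, -0.207, 0.271, 0.257], [-0.341, 0.611, -0.714, 0.819], [-0.018, -0.764, -0.645, 0.802], [0.0, 0.0, 0.0, 1.0]] 405.9870644535498
{'time_s': 0.1, 'q': array([-7.66784568e+01,  2.18385078e+01,  7.43799789e+01,  2.90641994e-04,
        8.38582695e+01, -1.23349058e+01]), 'qvel': array([-0.01328927, -0.16969596, -0.16517862,  0.0010298 ,  0.05807747,
       -0.06170664]), 'joint_efforts': array([ 3.43260610e-03, -4.49221516e+01, -2.31656814e+01, -1.79278309e-04,
        3.67858287e-03,  8.55483364e-06]), 'position': array([ 0.23807069, -0.49546684,  0.20046318]), 'tool_rot': array([[-3.03767878e-04,  4.32973352e-01, -9.01406670e-01],
       [ 1.30476271e-03, -9.01405772e-01, -4.32973361e-01],
       [-9.99999103e-01, -1.30764521e-03, -2.91109366e-04]]), 'ft_force': array([-0.28497232, -0.21614218, -0.00576803]), 'wrist_torque': array([-0.01732309, -0.03458641,  0.00818311]), 'grip_width': 0.08562677625201481}
```

View pics/top0b.png

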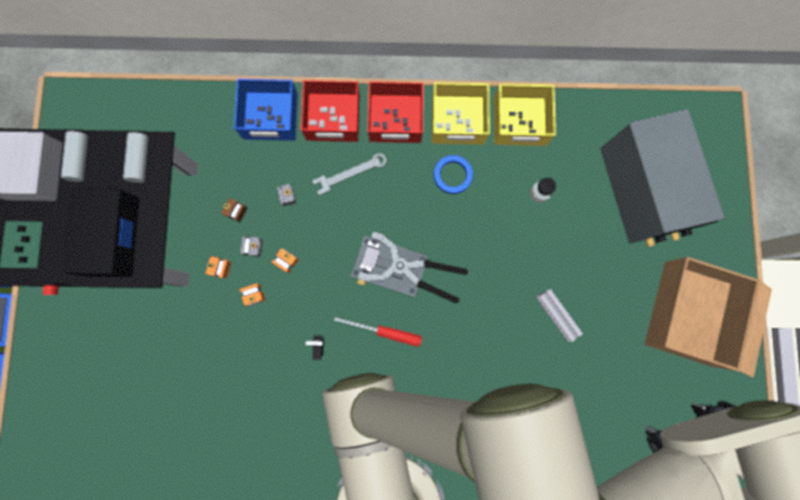

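View pics/side0.png

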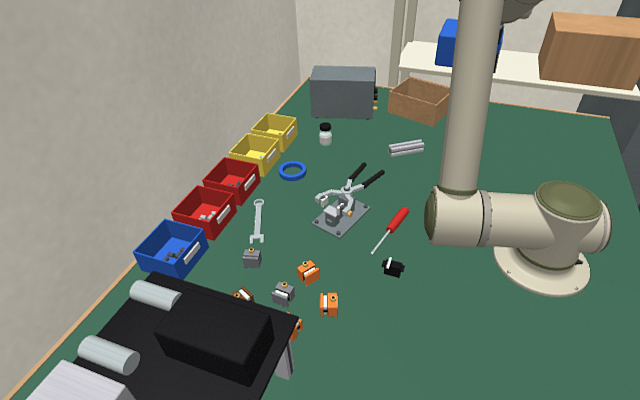

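Grey candidates in the top view (800-px picture) are (286,194) and (250,245). The second shows a white gap in the side view (283,293), so it is probably the open one. I'll confirm with one enlarged crop.

```bash
python3 - <<'E'
from h import *
t=load('top0');s=load('side0')
for n,x in(('t',t),('s',s)):
    pass
a=cv2.resize(t['im'][140:250,165:275],(400,400),interpolation=cv2.INTER_CUBIC)
b=cv2.resize(s['im'][235:315,230:310],(400,400),interpolation=cv2.INTER_CUBIC)
c=cv2.resize(t['im'][175:255,270:380],(550,400)[:2],interpolation=cv2.INTER_CUBIC)[:, :400]
c=cv2.resize(t['im'][180:245,275:380],(800,495),interpolation=cv2.INTER_CUBIC)
cv2.imwrite('pics/crop1.png',np.vstack([cv2.resize(np.hstack([a,b]),(560,280)),cv2.resize(c,(560,346))[:320]]))
w=cloud(t);ws=cloud(s)
for p in((200,196),(229,155),(320,212),(300,203)): print(p,w[p[1],p[0]].round(3))
for p in((283,293),(252,258),(347,187)): print(p,ws[p[1],p[0]].round(3))
E
```

```text
(200, 196) [0.566 0.32  0.037]
(229, 155) [0.682 0.242 0.046]
(320, 212) [ 0.52  -0.016  0.093]
(300, 203) [0.548 0.039 0.057]
(283, 293) [0.56  0.329 0.034]
(252, 258) [0.675 0.261 0.037]
(347, 187) [ 0.517 -0.013  0.093]
```

View pics/crop1.png

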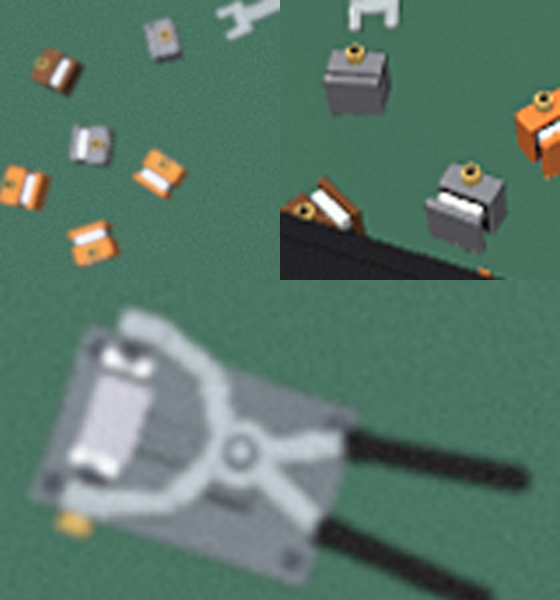

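The crop confirms that the open grey module is the one at (250,245), with a wide white gap and its cover towards world +y. The other grey one at (286,194) is closed, and the rest are orange or brown look-alikes. The pliers' jaws point to world +y. Next I'll get rough frames and then set out.

```bash
python3 - <<'E'
from h import *
t=load('top0');w=cloud(t);im=t['im'];hsv=cv2.cvtColor(im,cv2.COLOR_BGR2HSV)
dark=(hsv[...,2]<60)&(w[...,2]>.05)&(w[...,1]<0.0)&(w[...,1]>-.2)&(w[...,0]>.4)&(w[...,0]<.65)
n,l,st,c=cv2.connectedComponentsWithStats(dark.astype(np.uint8))
for i in range(1,n):
    if st[i,4]>15:
        m=l==i;v,u=np.nonzero(m);P=np.array([ray(t,a,b,.075)[:2] for a,b in zip(u,v)])
        vx,vy,x0,y0=cv2.fitLine(P.astype(np.float32),cv2.DIST_L2,0,.01,.01).ravel();print('handle',st[i],vx,vy,x0,y0)
m=(w[...,2]>.025)&(np.hypot(w[...,0]-.566,w[...,1]-.325)<.035)
print('mod',np.nanmean(w[m],0))
print('pivot',ray(t,320,212,.09))
E=np.array(cams.calibration('wrist')['extrinsics']);s=sensors.observe()
R=s['tool_rot'];print((R.T@E[:3,:3]).round(3),(R.T@(E[:3,3]-s['position'])).round(4))
# world deltas to tool frame for target above pliers
print(R.T@(np.array([.53,0.0,.30])-s['position']))
E
```

```text
handle [340 208  34  11 140] 0.18982635 0.98181766 0.5192822 -0.111794375
handle [335 225  32  17 141] 0.40092707 0.91611 0.46609125 -0.09764912
mod [0.56474504 0.31959953 0.03554269]
pivot [ 0.52041998 -0.01607136  0.09      ]
[[-0.    -0.287  0.958]
 [ 1.    -0.     0.   ]
 [ 0.     0.958  0.287]] [-0.1723  0.0008 -0.0725]
[-0.09897895 -0.32034921 -0.47769994]
```

```bash
python3 -m crank '{"hand":[0,0,0,0,0],"translation":[[-0.09,-0.32,-0.48],[-0.09,-0.32,-0.48],[-0.09,-0.32,-0.48],[-0.09,-0.32,-0.48],[-0.09,-0.32,-0.48]],"dr":[[-0.15,0,0],[-0.3,0,0],[-0.45,0,0],[-0.6,0,0],[-0.75,0,0]]}'
python3 - <<'E'
from h import *
s=sensors.observe();R=s['tool_rot'];print(R.round(3).tolist(),s['position'],R.T@(np.array([.53,0.0,.29])-s['position']))
E
```

```text
time_s: 0.6
position: [0.3645, -0.2813, 0.2397]
tool_rot: [[-0.0, 0.933, -0.359], [0.0, -0.359, -0.933], [-1.0, -0.0, -0.0]]
ft_force: [0.8, -0.0, -0.5]
grip_width: 0.0855
[[-0.0, 0.933, -0.359], [0.0, -0.359, -0.933], [-1.0, -0.0, -0.0]] [ 0.36453855 -0.2813406   0.23967289] [-0.05024338  0.05337328 -0.32200891]
```

```bash
python3 -m crank '{"hand":[0,0,0,0,0],"translation":[[-0.05,0.053,-0.322],[-0.05,0.053,-0.322],[-0.05,0.053,-0.322],[-0.05,0.053,-0.322],[-0.05,0.053,-0.322]],"dr":[[-0.1,0,0],[-0.2,0,0],[-0.28,0,0],[-0.28,0,0],[-0.28,0,0]]}'
python3 -m crank '{"hand":[0,0,0],"translation":[[0,0.017,-0.085],[0,0.017,-0.085],[0,0.017,-0.085]],"dr":[[0,0,0],[0,0,0],[0,0,0]]}'
python3 - <<'E'
from h import *
s=shot('wrist','w1');o=sensors.observe();print(o['position'],o['tool_rot'].round(3).tolist(),s['f'])
E
```

```text
time_s: 1.1
position: [0.4908, -0.0688, 0.2776]
tool_rot: [[-0.0, 0.996, -0.093], [0.0, -0.093, -0.996], [-1.0, -0.0, -0.0]]
ft_force: [-0.1, -0.1, -0.2]
grip_width: 0.0854
time_s: 1.4
position: [0.5155, 0.016, 0.2769]
tool_rot: [[-0.001, 0.996, -0.088], [0.001, -0.088, -0.996], [-1.0, -0.001, -0.001]]
ft_force: [-0.5, -0.6, -0.4]
grip_width: 0.0852
[0.51518129 0.01400956 0.27696072] [[-0.001, 0.996, -0.089], [0.0, -0.089, -0.996], [-1.0, -0.001, -0.0]] 350.49180501382057
```

View pics/w1.png

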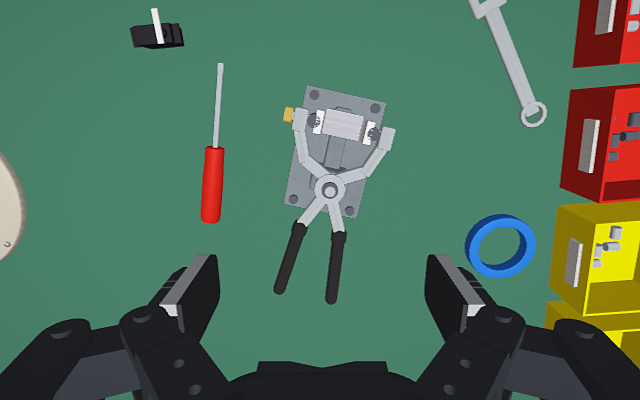

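The wrist view shows the pliers: pivot at (330,189), rest plate at (344,124) and pads at (318,122) and (370,131), with the handles down to (280,290) and (332,300).

```bash
python3 - <<'E'
from h import *
s=load('w1');im=s['im'];w=cloud(s)
print('pivot',ray(s,330,189,.09),w[189,330], 'rest',w[124,344])
hsv=cv2.cvtColor(im,cv2.COLOR_BGR2HSV);v,u=np.mgrid[:400,:640]
dark=(hsv[...,2]<70)&(w[...,2]>.06)&(w[...,2]<.1)&(u>260)&(u<360)&(v>215)&(v<310)
n,l,st,c=cv2.connectedComponentsWithStats(dark.astype(np.uint8))
L=[]
for i in range(1,n):
    if st[i,4]>100:
        vv,uu=np.nonzero(l==i);P=np.array([ray(s,a,b,.078)[:2] for a,b in zip(uu,vv)])
        dx,dy,x0,y0=cv2.fitLine(P.astype(np.float32),cv2.DIST_L2,0,.01,.01).ravel()
        if dy<0:dx,dy=-dx,-dy
        r=cv2.minAreaRect(P.astype(np.float32)*1000);print(st[i],dx,dy,x0,y0,r); L.append((dx,dy,x0,y0))
# rest plate: points near z=.055
m=(abs(w[...,2]-.055)<.004)&(u>310)&(u<380)&(v>95)&(v<150)
P=w[m][:,:2].astype(np.float32);print('rest',len(P),cv2.minAreaRect(P*1000))
wh=(im.min(-1)>200)&(w[...,2]>.05)&(u>300)&(u<390)&(v>95)&(v<150)
n,l,st,c=cv2.connectedComponentsWithStats(wh.astype(np.uint8))
for i in range(1,n):
    if st[i,4]>15: print('white',st[i],c[i],np.nanmean(w[l==i],0))
E
```

```text
pivot [ 0.52163762 -0.01404515  0.09      ] [ 0.52163927 -0.01292963  0.09393769] rest [0.54320974 0.04912976 0.05387122]
[274 220  34  75 900] 0.39518076 0.91860336 0.467729 -0.095522426 ((465.931884765625, -97.5517578125), (97.86831665039062, 16.96662712097168), 65.41795349121094)
[325 230  22  75 882] 0.19126798 0.9815379 0.519323 -0.111852095 ((518.9016723632812, -115.0364761352539), (97.0719223022461, 16.818737030029297), 79.47095489501953)
rest 964 ((540.7860717773438, 48.83396911621094), (28.115306854248047, 42.035579681396484), 72.72518920898438)
white [326 109  37  15 115] [343.83478261 114.97391304] [0.54370916 0.0589511  0.05438247]
white [313 110  11  24 115] [318.69565217 121.64347826] [0.5159495  0.0568843  0.08646247]
white [325 120  36  12  83] [343.26506024 124.53012048] [0.54233916 0.04869015 0.0546359 ]
white [363 121  12  24 116] [367.75862069 132.54310345] [0.56512659 0.04150557 0.08643141]
```

The rest fit is 28.1 x 42.0 mm at z 0.054, centre (0.5408,0.0488), yaw 72.7°, which matches the given sizes. Now over to the module.

```bash
python3 -m crank '{"hand":[0,0,0,0,0],"translation":[[0.0,0.023,-0.3],[0.0,0.023,-0.3],[0.0,0.023,-0.3],[0.0,0.023,-0.3],[0.03,0.023,-0.3]],"dr":[[0,0,0],[0,0,0],[0,0,0],[0,0,0],[0,0,0]]}'
python3 -m crank '{"hand":[100,100,100],"translation":[[0.06,0,-0.055],[0.06,0,-0.055],[0.06,0,-0.055]],"dr":[[0,0,0],[0,0,0],[0,0,0]]}'
python3 - <<'E'
from h import *
s=shot('wrist','w2');o=sensors.observe();print(o['position'],o['tool_rot'].round(3).tolist(),o['grip_width'])
E
```

```text
time_s: 1.95
position: [0.5579, 0.2575, 0.2645]
tool_rot: [[0.003, 0.996, -0.094], [0.001, -0.094, -0.996], [-1.0, 0.003, -0.001]]
ft_force: [1.1, -1.1, 0.9]
grip_width: 0.0853
time_s: 2.25
position: [0.5608, 0.3119, 0.1987]
tool_rot: [[-0.008, 0.996, -0.091], [-0.002, -0.091, -0.996], [-1.0, -0.007, 0.003]]
ft_force: [-0.2, -1.0, -0.8]
grip_width: 0.0519
[0.56176726 0.31079995 0.20139714] [[-0.004, 0.996, -0.092], [-0.002, -0.092, -0.996], [-1.0, -0.003, 0.002]] 0.051674009333322106
```

View pics/w2.png

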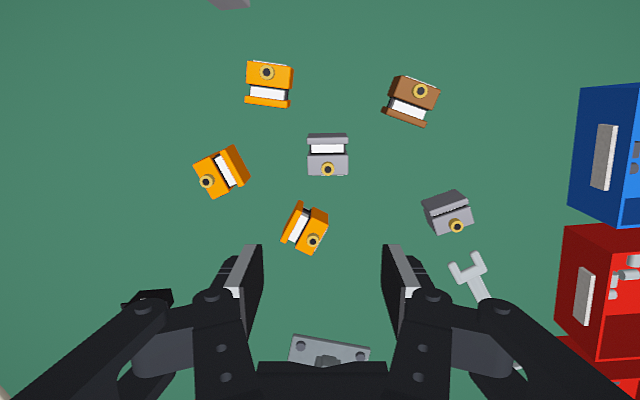

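The open grey module is at (328,155): cover edge on top at (328,137), socket at (327,169). The nearest neighbour is the orange one at (305,228).

```bash
python3 - <<'E'
from h import *
s=load('w2');im=s['im'];w=cloud(s);v,u=np.mgrid[:400,:640]
m=(w[...,2]>.032)&(w[...,2]<.041)&(u>295)&(u<360)&(v>120)&(v<185)
P=w[m][:,:2].astype(np.float32);print('module',len(P),np.median(w[m][:,2]),cv2.minAreaRect(P*1000))
h=m&(v>152);P=w[h][:,:2].astype(np.float32);print('housing',cv2.minAreaRect(P*1000))
hsv=cv2.cvtColor(im,cv2.COLOR_BGR2HSV)
b=(hsv[...,1]>110)&(hsv[...,0]<35)&(u>310)&(u<345)&(v>158)&(v<180);print('socket px',u[b].mean(),v[b].mean(),ray(s,u[b].mean(),v[b].mean(),.045))
o=(hsv[...,1]>110)&(hsv[...,0]<25)&(u>275)&(u<335)&(v>195)&(v<260)&(w[...,2]>.03);print('orange',cv2.boxPoints(cv2.minAreaRect(w[o][:,:2].astype(np.float32)*1000)))
E
```

```text
module 1060 0.03527435541287555 ((565.341064453125, 320.7229309082031), (38.30809020996094, 39.482540130615234), 85.84613037109375)
housing ((564.8128662109375, 312.71728515625), (22.187307357788086, 39.44675827026367), 85.41337585449219)
socket px 327.1714285714286 168.03809523809525 [0.56489814 0.31161581 0.045     ]
orange [[507.44128 236.44434]
 [538.72375 216.2154 ]
 [560.7262  250.24045]
 [529.4437  270.4694 ]]
```

```bash
python3 -m crank '{"hand":[100,100,100,100,100],"translation":[[0.05,0.003,-0.001],[0.1,0.003,-0.001],[0.135,0.003,-0.001],[0.135,0.003,-0.001],[0.135,0.003,-0.001]],"dr":[[0,0,0],[0,0,0],[0,0,0],[0,0,0],[0,0,0]]}'
python3 -c "
from h import *
s=sensors.observe();R=s['tool_rot'];print(s['position'],R.round(4).tolist());print(R.T@(np.array([.5647,.312,.004])-s['position']))"
```

```text
time_s: 2.8
position: [0.5667, 0.3111, 0.0706]
tool_rot: [[0.003, 0.996, -0.094], [0.001, -0.094, -0.996], [-1.0, 0.003, -0.001]]
ft_force: [0.4, 0.4, -0.1]
grip_width: 0.0523
[0.56668535 0.31109338 0.07057394] [[0.0027, 0.9955, -0.0944], [0.0007, -0.0944, -0.9955], [-1.0, 0.0027, -0.001]]
[ 0.06656885 -0.0022399  -0.00065128]
```

```bash
python3 -m crank '{"hand":[100,100,100,100,100],"translation":[[0.03,-0.002,-0.001],[0.05,-0.002,-0.001],[0.066,-0.002,-0.001],[0.066,-0.002,-0.001],[0.066,-0.002,-0.001]],"dr":[[0,0,0],[0,0,0],[0,0,0],[0,0,0],[0,0,0]]}'
python3 -m crank '{"hand":[200,200,200,200,200],"translation":[[0,0,0],[0,0,0],[0,0,0],[0,0,0],[0,0,0]],"dr":[[0,0,0],[0,0,0],[0,0,0],[0,0,0],[0,0,0]]}' 30
```

```text
time_s: 3.3
position: [0.5649, 0.3134, 0.005]
tool_rot: [[0.004, 0.996, -0.093], [0.001, -0.093, -0.996], [-1.0, 0.004, -0.002]]
ft_force: [0.5, -0.3, 1.3]
grip_width: 0.0522
time_s: 3.8
position: [0.5645, 0.314, 0.0059]
tool_rot: [[0.005, 0.996, -0.093], [0.002, -0.093, -0.996], [-1.0, 0.004, -0.002]]
ft_force: [-3.3, 0.5, 15.1]
grip_width: 0.0183
```

```bash
python3 - <<'E'
from h import *
o=sensors.observe();print(o['grip_width'],o['ft_force'])
s=shot('wrist','w3');t=shot('side','s3')
a=cv2.resize(s['im'][100:400,170:470],(400,400));b=cv2.resize(t['im'][230:330,230:330],(400,400),interpolation=cv2.INTER_CUBIC)
cv2.imwrite('pics/c3.png',np.hstack([a,b]))
E
```

```text
0.018348077320210633 [-3.33422446  0.46656964 15.06605988]
```

View pics/c3.png

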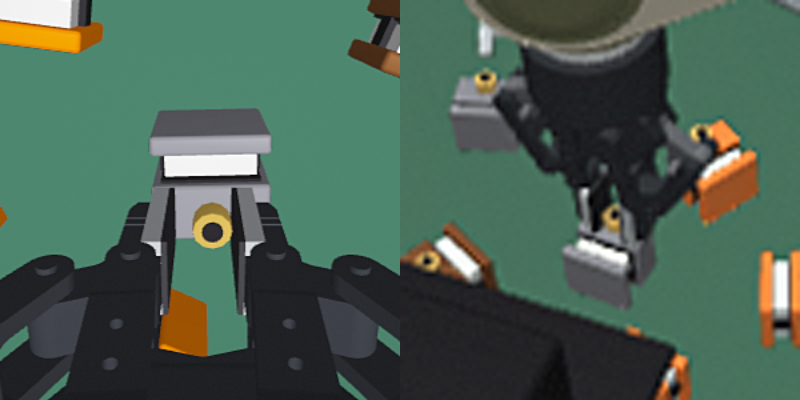

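```bash
python3 - <<'E'
from h import *
s=load('w3');w=cloud(s);t=load('side0') 
# crop px -> full: u=170+a*.75, v=100+b*.75
for n,a,b in [('Lfinger tip',158,245),('Lfinger pad',165,290),('Rfinger tip',240,250),('R pad',243,300),('housing top L',175,195),('socket',212,215),('cover top',210,130),('housing between',190,225)]:
    u=int(170+a*.75);v=int(100+b*.75);print(n,u,v,w[v,u].round(4))
m=(w[...,2]>.032)&(w[...,2]<.041);v,u=np.mgrid[:400,:640];m&=(u>270)&(u<385)&(v>170)&(v<290)
print(cv2.minAreaRect(w[m][:,:2].astype(np.float32)*1000))
o=sensors.observe();print(o['q'],o['position'])
t=load('s3');ws=cloud(t);
for a,b in[(590,200),(615,215),(600,235),(645,240),(560,160)]:
    u=int(230+(a-400)/4);v=int(230+b/4);print(a,b,ws[v,u].round(3),t['im'][v,u])
E
```

```text
Lfinger tip 288 283 [0.5535 0.3242 0.073 ]
Lfinger pad 293 317 [0.5537 0.3106 0.0729]
Rfinger tip 350 287 [0.5744 0.3204 0.0727]
R pad 352 325 [0.574  0.3057 0.0734]
housing top L 301 246 [0.5556 0.3202 0.0354]
socket 329 261 [0.5675 0.3159 0.0437]
cover top 327 197 [0.5691 0.3397 0.0286]
housing between 312 268 [0.5594 0.309  0.0356]
((567.5476684570312, 321.357666015625), (37.794132232666016, 40.187774658203125), 85.67164611816406)
[1.85977392e+01 4.15663068e+01 7.27312038e+01 2.83418934e-02
 6.54139486e+01 2.39020496e+01] [0.56447088 0.31405102 0.00593394]
590 200 [0.575 0.321 0.065] [4 5 4]
615 215 [0.566 0.312 0.046] [21  6  2]
600 235 [0.571 0.32  0.036] [163 155 152]
645 240 [0.547 0.313 0.031] [58 54 53]
560 160 [0.585 0.327 0.103] [34 30 29]
```

```bash
python3 - <<'E'
from h import *
s=load('w3');w=cloud(s);w2=load('w2')
for u in (290,292,294,296,298,346,348):
    print(u,[(v,*(w[v,u,1:]*1000).round()) for v in range(236,340,8)])
# fingers in w2 (gripper 52mm open, TCP z .2014)
c=cloud(w2)
for u in (240,250,256,260,392,400,410):
    print(u,[(v,*(c[v,u]*1000).round()) for v in range(236,330,12)])
E
python3 -c "
import cv2,numpy as np
a=cv2.imread('pics/w3.png')[210:340,260:390];cv2.imwrite('pics/c4.png',cv2.resize(a,(600,600),interpolation=cv2.INTER_CUBIC))"
```

```text
290 [(236, np.float64(324.0), np.float64(32.0)), (244, np.float64(325.0), np.float64(44.0)), (252, np.float64(325.0), np.float64(50.0)), (260, np.float64(325.0), np.float64(57.0)), (268, np.float64(325.0), np.float64(64.0)), (276, np.float64(325.0), np.float64(69.0)), (284, np.float64(324.0), np.float64(73.0)), (292, np.float64(320.0), np.float64(72.0)), (300, np.float64(317.0), np.float64(72.0)), (308, np.float64(315.0), np.float64(73.0)), (316, np.float64(312.0), np.float64(74.0)), (324, np.float64(309.0), np.float64(75.0)), (332, np.float64(304.0), np.float64(72.0))]
292 [(236, np.float64(324.0), np.float64(31.0)), (244, np.float64(325.0), np.float64(43.0)), (252, np.float64(325.0), np.float64(50.0)), (260, np.float64(325.0), np.float64(58.0)), (268, np.float64(325.0), np.float64(64.0)), (276, np.float64(325.0), np.float64(70.0)), (284, np.float64(324.0), np.float64(73.0)), (292, np.float64(321.0), np.float64(73.0)), (300, np.float64(317.0), np.float64(73.0)), (308, np.float64(314.0), np.float64(73.0)), (316, np.float64(311.0), np.float64(72.0)), (324, np.float64(307.0), np.float6
[... 5840 characters left out ...]
np.float64(588.0), np.float64(316.0), np.float64(269.0)), (308, np.float64(588.0), np.float64(311.0), np.float64(268.0)), (320, np.float64(588.0), np.float64(306.0), np.float64(268.0))]
410 [(236, np.float64(652.0), np.float64(214.0), np.float64(-0.0)), (248, np.float64(652.0), np.float64(198.0), np.float64(-1.0)), (260, np.float64(597.0), np.float64(315.0), np.float64(244.0)), (272, np.float64(593.0), np.float64(319.0), np.float64(260.0)), (284, np.float64(591.0), np.float64(319.0), np.float64(267.0)), (296, np.float64(591.0), np.float64(316.0), np.float64(269.0)), (308, np.float64(588.0), np.float64(321.0), np.float64(283.0)), (320, np.float64(585.0), np.float64(326.0), np.float64(294.0))]
```

View pics/c4.png

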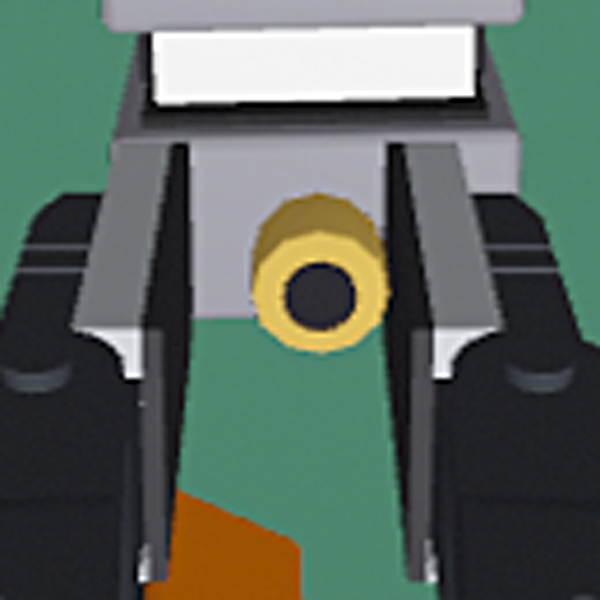

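The picture and depth agree: the fingertips rest on the housing top (z 0.036) while the reported TCP is at z 0.006. The real finger ends sit about 31 mm behind the reported TCP, and w2 gives the same offset (tips 0.233 at TCP 0.201). The module is still upright and only 2 mm off. I'll open, recentre and go 31 mm lower.

```bash
python3 -m crank '{"hand":[100,100,100,100,100],"translation":[[-0.012,0,0],[-0.012,0.002,0.001],[-0.012,0.002,0.001],[-0.012,0.002,0.001],[-0.012,0.002,0.001]],"dr":[[0,0,0],[0,0,0],[0,0,0],[0,0,0],[0,0,0]]}'
python3 -m crank '{"hand":[100,100,100,100,100],"translation":[[0.01,0,0],[0.02,0,0],[0.03,0,0],[0.043,0,0],[0.043,0,0]],"dr":[[0,0,0],[0,0,0],[0,0,0],[0,0,0],[0,0,0]]}'
python3 -m crank '{"hand":[200,200,200,200],"translation":[[0,0,0],[0,0,0],[0,0,0],[0,0,0]],"dr":[[0,0,0],[0,0,0],[0,0,0],[0,0,0]]}' 30
```

```text
time_s: 4.4
position: [0.565, 0.312, 0.0138]
tool_rot: [[-0.001, 0.996, -0.093], [-0.0, -0.093, -0.996], [-1.0, -0.001, 0.0]]
ft_force: [-0.4, 0.2, 0.4]
grip_width: 0.052
time_s: 4.9
position: [0.5639, 0.3116, -0.0314]
tool_rot: [[-0.004, 0.996, -0.093], [-0.001, -0.093, -0.996], [-1.0, -0.004, 0.002]]
ft_force: [-0.2, 0.5, -0.8]
grip_width: 0.0518
time_s: 5.3
position: [0.5652, 0.3121, -0.0285]
tool_rot: [[0.0, 0.996, -0.093], [0.0, -0.093, -0.996], [-1.0, 0.0, -0.0]]
ft_force: [-0.4, -0.4, -1.2]
grip_width: 0.0395
```

```bash
python3 -m crank '{"hand":[200,200,200,200,200],"translation":[[-0.03,0,0],[-0.08,0,0],[-0.13,0,0.0],[-0.13,0.002,0.04],[-0.13,0.004,0.08]],"dr":[[0,0,0],[0,0,0],[-0.1,0,0],[-0.24,0,0],[-0.38,0,0]]}' 40
python3 -c "
from h import *
s=sensors.observe();R=s['tool_rot'];print(s['position'],R.round(4).tolist(),np.degrees(np.arctan2(R[1,1],R[0,1])));print(R.T@(np.array([.5491,.0462,.10])-s['position']),s['grip_width'])"
```

```text
time_s: 5.8
position: [0.562, 0.2319, 0.103]
tool_rot: [[0.004, 0.957, 0.291], [0.001, 0.291, -0.957], [-1.0, 0.004, 0.0]]
ft_force: [-0.1, -0.2, -1.3]
grip_width: 0.0394
[0.56198829 0.2319155  0.1030047 ] [[0.0039, 0.9568, 0.2906], [0.0007, 0.2906, -0.9568], [-1.0, 0.0039, 0.0005]] 16.896540664097195
[ 0.00283037 -0.06632027  0.17395113] 0.03940778798730741
```

```bash
python3 -m crank '{"hand":[200,200,200,200,200],"translation":[[0,-0.017,0.045],[0,-0.034,0.09],[0.0,-0.05,0.135],[0,-0.066,0.174],[0,-0.066,0.174]],"dr":[[-0.14,0,0],[-0.28,0,0],[-0.42,0,0],[-0.56,0,0],[-0.7,0,0]]}'
python3 -m crank '{"hand":[200,200,200,200],"translation":[[0,0,0],[0,0,0],[0,0,0],[0,0,0]],"dr":[[-0.14,0,0],[-0.274,0,0],[-0.274,0,0],[-0.274,0,0]]}'
python3 - <<'E'
from h import *
s=sensors.observe();R=s['tool_rot'];print(s['position'],np.degrees(np.arctan2(R[1,1],R[0,1])));print(R.T@(np.array([.5491,.0462,.10])-s['position']),s['grip_width'])
s=shot('wrist','w5')
E
```

```text
time_s: 6.3
position: [0.5475, 0.0421, 0.1015]
tool_rot: [[0.0, 0.55, 0.835], [-0.001, 0.835, -0.55], [-1.0, -0.001, 0.001]]
ft_force: [-0.2, 0.7, -2.3]
grip_width: 0.0394
time_s: 6.7
position: [0.5476, 0.0466, 0.1013]
tool_rot: [[0.0, 0.308, 0.951], [-0.0, 0.951, -0.308], [-1.0, 0.0, 0.0]]
ft_force: [-0.3, 0.1, -1.4]
grip_width: 0.0392
[0.54763263 0.04655173 0.10131953] 72.0494568335497
[0.00131994 0.00011755 0.00150399] 0.039189547137471005
```

View pics/w5.png

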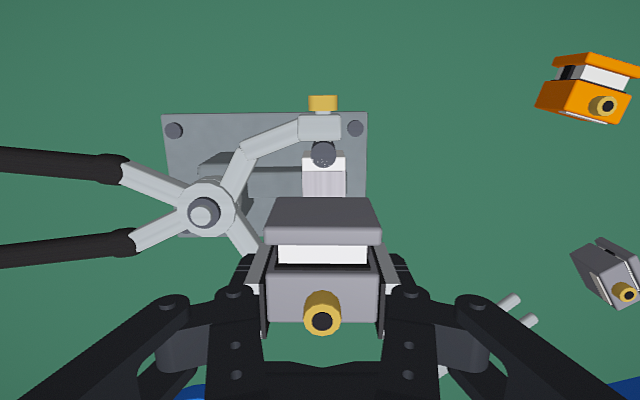

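The module is held level above the rest, cover (322,215) facing the screw-side pad (322,160). I'll measure the offset from depth.

```bash
python3 - <<'E'
from h import *
s=load('w5');w=cloud(s);v,u=np.mgrid[:400,:640];im=s['im']
m=(w[...,2]>.155)&(w[...,2]<.175)&(u>240)&(u<400)&(v>195)&(v<335)&(im.max(-1)>60)
X=w[m];z=np.median(X[:,2]);print('top z',z)
X=X[abs(X[:,2]-z)<.004]
r=cv2.minAreaRect(X[:,:2].astype(np.float32)*1000);print(r)
ex=np.array([np.cos(np.radians(72.7)),np.sin(np.radians(72.7))]);ey=np.array([-ex[1],ex[0]]);C=np.array([.5408,.0488])
g=lambda p:((p-C)@ex*1000,(p-C)@ey*1000)
print('overall mid in rest',g(np.array(r[0])/1000))
q=(X[:,:2]-C);print('y range',np.percentile(q@ey*1000,[.5,99.5]),'x range',np.percentile(q@ex*1000,[.5,99.5]))
# white pad (screw side)
p=(im.min(-1)>190)&(u>295)&(u<350)&(v>148)&(v<200)&(w[...,2]>.075);q=w[p];qq=q[:,:2]-C;print('pad',p.sum(),np.percentile(qq@ey*1000,[2,50,98]),np.percentile(qq@ex*1000,[2,98]),q[:,2].min(),q[:,2].max())
p=(abs(w[...,2]-.055)<.003)&(u>295)&(u<350)&(v>150)&(v<200);qq=w[p][:,:2]-C;print('plate',p.sum(),np.percentile(qq@ey*1000,[1,99]),np.percentile(qq@ex*1000,[1,99]))
E
```

```text
top z 0.16573170510933344
((538.236083984375, 48.37805938720703), (52.89113998413086, 41.29962158203125), 71.71543884277344)
overall mid in rest (np.float64(-1.1652965591054212), np.float64(2.3224519683385387))
y range [-14.66881012  22.66454984] x range [-26.1589864   23.83357238]
pad 377 [23.35261337 25.87329904 30.42147426] [-11.45803421  11.35007846] 0.08375577062891765 0.08808938885937154
plate 1104 [-1.30679663 15.6022893 ] [-13.78267696  13.45517307]
```

```bash
python3 - <<'E'
from h import *
s=shot('wrist','w6');w=cloud(s);v,u=np.mgrid[:400,:640];im=s['im'];hsv=cv2.cvtColor(im,cv2.COLOR_BGR2HSV)
o=sensors.observe();print(o['position'],proj(s,[*o['position'][:2],.165]))
ex=np.array([np.cos(np.radians(72.7)),np.sin(np.radians(72.7))]);ey=np.array([-ex[1],ex[0]]);C=np.array([.5408,.0488])
g=lambda p:((p-C)@ex*1000).round(1).tolist()+((p-C)@ey*1000).round(1).tolist() if 0 else (round((p-C)@ex*1000,1),round((p-C)@ey*1000,1))
print('TCP',g(o['position'][:2]))
b=(hsv[...,1]>110)&(hsv[...,0]<35)&(u>290)&(u<355)&(v>285)&(v<345)&(w[...,2]>.170);X=w[b];print('socket',np.median(X[:,2]),g((X[:,:2].min(0)+X[:,:2].max(0))/2), b.sum())
for v0 in (197,205,215,223,228,240,247,258,264,275,300,318): print(v0,[(g(w[v0,u0,:2]),round(float(w[v0,u0,2])*1000)) for u0 in (300,340)])
E
```

```text
[0.54760338 0.04660506 0.10121988] (np.float64(324.7135012309085), np.float64(302.87420206060455))
TCP (np.float64(-0.1), np.float64(-7.1))
socket 0.17472349054464892 (np.float64(-1.3), np.float64(-6.6)) 935
197 [((np.float64(-10.0), np.float64(22.4)), 132), ((np.float64(6.9), np.float64(22.4)), 133)]
205 [((np.float64(-9.4), np.float64(22.2)), 142), ((np.float64(6.4), np.float64(22.2)), 143)]
215 [((np.float64(-8.6), np.float64(22.5)), 155), ((np.float64(5.8), np.float64(22.1)), 154)]
223 [((np.float64(-8.2), np.float64(22.1)), 162), ((np.float64(5.4), np.float64(22.2)), 162)]
228 [((np.float64(-8.1), np.float64(21.6)), 165), ((np.float64(5.2), np.float64(22.1)), 166)]
240 [((np.float64(-8.1), np.float64(17.7)), 166), ((np.float64(5.2), np.float64(17.6)), 166)]
247 [((np.float64(-8.5), np.float64(13.3)), 162), ((np.float64(5.4), np.float64(13.3)), 162)]
258 [((np.float64(-8.7), np.float64(8.3)), 160), ((np.float64(5.5), np.float64(8.9)), 162)]
264 [((np.float64(-8.8), np.float64(6.0)), 161), ((np.float64(5.6), np.float64(5.7)), 160)]
275 [((np.float64(-8.6), np.float64(4.0)), 165), ((np.float64(5.3), np.float64(4.7)), 166)]
300 [((np.float64(-8.8), np.float64(-5.2)), 166), ((np.float64(5.3), np.float64(-5.5)), 166)]
318 [((np.float64(-9.0), np.float64(-13.1)), 165), ((np.float64(4.9), np.float64(-6.8)), 174)]
```

```bash
python3 -m crank '{"hand":[200,200,200,200,200],"translation":[[0,0.001,0.003],[0.0,0.001,0.003],[0.03,0.001,0.003],[0.05,0.001,0.003],[0.05,0.001,0.003]],"dr":[[-0.01,0,0],[-0.01,0,0],[-0.01,0,0],[-0.01,0,0],[-0.01,0,0]]}'
python3 -m crank '{"hand":[200,200,200,200],"translation":[[0.01,0,0],[0.02,0,0],[0.023,0,0],[0.023,0,0]],"dr":[[0,0,0],[0,0,0],[0,0,0],[0,0,0]]}'
python3 - <<'E'
from h import *
o=sensors.observe();print(o['position'])
ex=np.array([np.cos(np.radians(72.7)),np.sin(np.radians(72.7))]);ey=np.array([-ex[1],ex[0]]);C=np.array([.5408,.0488])
print((o['position'][:2]-C)@ex,(o['position'][:2]-C)@ey)
s=shot('wrist','w7');w=cloud(s)
for v0 in (205,215,225,235,245): print(v0,((w[v0,318,:2]-C)@ey*1000).round(1),w[v0,318,2].round(3))
E
```

```text
time_s: 7.3
position: [0.5493, 0.0467, 0.0489]
tool_rot: [[-0.005, 0.296, 0.955], [0.001, 0.955, -0.296], [-1.0, -0.001, -0.005]]
ft_force: [-0.3, -0.5, -0.8]
grip_width: 0.0395
time_s: 7.7
position: [0.5507, 0.0466, 0.028]
tool_rot: [[-0.0, 0.295, 0.955], [0.0, 0.955, -0.295], [-1.0, -0.0, -0.0]]
ft_force: [0.1, -0.6, -1.6]
grip_width: 0.0396
[0.55070228 0.04655541 0.02797815]
0.0008016410715338223 -0.010121794053965419
205 24.6 0.085
215 19.3 0.081
225 19.6 0.092
235 16.4 0.092
245 10.8 0.088
```

View pics/w7.png

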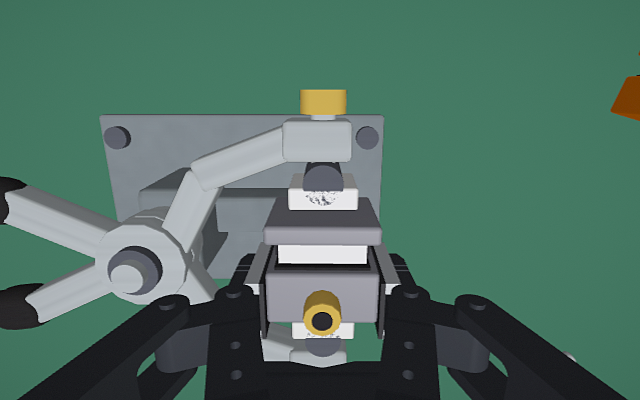

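The module is between the pads (cover front at y +19.4, screw pad face ~23), the far pad shows at (322,330), and it is about 1 mm above the plate. Set down and release.

```bash
python3 -m crank '{"hand":[200,200,200],"translation":[[0.001,0,0],[0.0015,0,0],[0.002,0,0]],"dr":[[0,0,0],[0,0,0],[0,0,0]]}'
python3 -m crank '{"hand":[130,115,105,105,105],"translation":[[0,0,0],[0,0,0],[0,0,0],[0,0,0],[0,0,0]],"dr":[[0,0,0],[0,0,0],[0,0,0],[0,0,0],[0,0,0]]}'
python3 -m crank '{"hand":[105,105,105,105,105],"translation":[[-0.02,0,0],[-0.05,0,0],[-0.1,0,0],[-0.14,0,0],[-0.14,0,0]],"dr":[[0,0,0],[0,0,0],[0,0,0],[0,0,0],[0,0,0]]}'
python3 - <<'E'
from h import *
s=shot('wrist','w8');w=cloud(s);im=s['im']
v,u=np.mgrid[:400,:640]
ex=np.array([np.cos(np.radians(72.7)),np.sin(np.radians(72.7))]);ey=np.array([-ex[1],ex[0]]);C=np.array([.5408,.0488])
q=w[...,:2]-C;X=q@ex;Y=q@ey
m=(abs(X)<.03)&(abs(Y)<.024)&(abs(w[...,2]-.091)<.004)&(im.min(-1)<190)
print(m.sum(),np.percentile(X[m],[1,99]),np.percentile(Y[m],[1,99]),cv2.minAreaRect(w[m][:,:2].astype(np.float32)*1000),np.median(w[m][:,2]))
print(sensors.observe()['position'])
# handles
hsv=cv2.cvtColor(im,cv2.COLOR_BGR2HSV)
h=(hsv[...,2]<70)&(w[...,2]>.06)&(w[...,2]<.1)&(X<-.1)
n,l,st,c=cv2.connectedComponentsWithStats(h.astype(np.uint8))
for i in range(1,n):
    if st[i,4]>60:
        vv,uu=np.nonzero(l==i);P=np.array([ray(s,a,b,.078)[:2]-C for a,b in zip(uu,vv)]);P=np.c_[P@ex,P@ey].astype(np.float32)
        dx,dy,x0,y0=cv2.fitLine(P,cv2.DIST_L2,0,.01,.01).ravel();print(st[i],'slope',dy/dx,'y at grip(-.163)',y0+(-.163-x0)*dy/dx)
E
```

```text
time_s: 8.05
position: [0.5509, 0.0466, 0.0264]
tool_rot: [[0.0, 0.295, 0.955], [-0.0, 0.955, -0.295], [-1.0, 0.0, 0.0]]
ft_force: [0.4, -0.0, -2.1]
grip_width: 0.0396
time_s: 8.55
position: [0.5508, 0.0465, 0.0262]
tool_rot: [[0.0, 0.295, 0.955], [-0.0, 0.955, -0.295], [-1.0, -0.0, 0.0]]
ft_force: [0.2, -0.1, -0.1]
grip_width: 0.0498
time_s: 9.05
position: [0.5532, 0.0463, 0.1717]
tool_rot: [[0.011, 0.295, 0.955], [-0.001, 0.955, -0.295], [-1.0, 0.002, 0.011]]
ft_force: [0.5, 0.8, 0.1]
grip_width: 0.0501
1725 [-0.01969609  0.01931172] [-0.01804665  0.01898501] ((540.5573120117188, 48.483882904052734), (40.03717803955078, 38.18598175048828), 72.45841217041016) 0.09041576628643916
[0.55184633 0.046469   0.16863318]
[  39  117  135   34 2585] slope -0.103592016 y at grip(-.163) 0.027857771
[  58  185  122   31 2148] slope 0.11258892 y at grip(-.163) -0.026969189
```

View pics/w8.png

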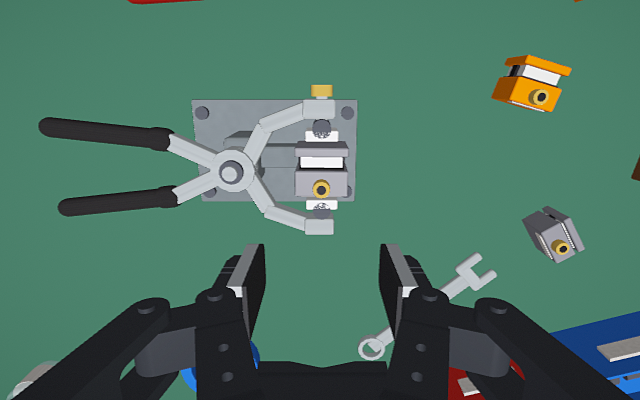

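The module stands on the rest, mid offset (-0.2,+0.5) mm, top z 0.090. The handles measure 54.8 mm apart at the grip points. Turning by -90° and going above the grips.

```bash
python3 -m crank '{"hand":[0,0,0,0,0],"translation":[[0.0,-0.04,-0.003],[0.0,-0.08,-0.006],[0,-0.12,-0.009],[0.0,-0.164,-0.012],[0.0,-0.164,-0.012]],"dr":[[0.14,0,0],[0.28,0,0],[0.42,0,0],[0.56,0,0],[0.7,0,0]]}'
python3 -m crank '{"hand":[0,0,0,0,0],"translation":[[0,0,0],[0,0,0],[0,0,0],[0,0,0],[0,0,0]],"dr":[[0.14,0,0],[0.28,0,0],[0.42,0,0],[0.56,0,0],[0.7,0,0]]}'
python3 -m crank '{"hand":[0,0,0],"translation":[[0,0,0],[0,0,0],[0,0,0]],"dr":[[0.14,0,0],[0.172,0,0],[0.172,0,0]]}'
python3 - <<'E'
from h import *
s=sensors.observe();R=s['tool_rot'];print(s['position'],np.degrees(np.arctan2(R[1,1],R[0,1])));print(R.T@(np.array([.4924,-.1068,.025])-s['position']))
t=shot('side','s9');q=shot('top','t9')
b=cv2.resize(t['im'][150:250,290:390],(400,400),interpolation=cv2.INTER_CUBIC);a=cv2.resize(q['im'][170:250,270:350],(400,400),interpolation=cv2.INTER_CUBIC)
cv2.imwrite('pics/c9.png',np.hstack([b,a]))
E
```

```text
time_s: 9.6
position: [0.489, -0.1102, 0.1648]
tool_rot: [[-0.003, 0.847, 0.531], [0.0, 0.531, -0.847], [-1.0, -0.002, -0.002]]
ft_force: [0.8, 0.4, 0.5]
grip_width: 0.0854
time_s: 10.1
position: [0.4903, -0.1063, 0.1648]
tool_rot: [[-0.002, 0.991, -0.134], [0.001, -0.134, -0.991], [-1.0, -0.003, -0.001]]
ft_force: [1.3, -0.6, -0.5]
grip_width: 0.0854
time_s: 10.4
position: [0.4904, -0.1064, 0.165]
tool_rot: [[-0.002, 0.955, -0.297], [0.001, -0.297, -0.955], [-1.0, -0.002, -0.0]]
ft_force: [0.6, 1.0, -0.8]
grip_width: 0.0851
[ 0.49037001 -0.10635636  0.16495725] -17.255196877394386
[ 1.39952083e-01  2.39732833e-03 -1.27135472e-04]
```

View pics/c9.png

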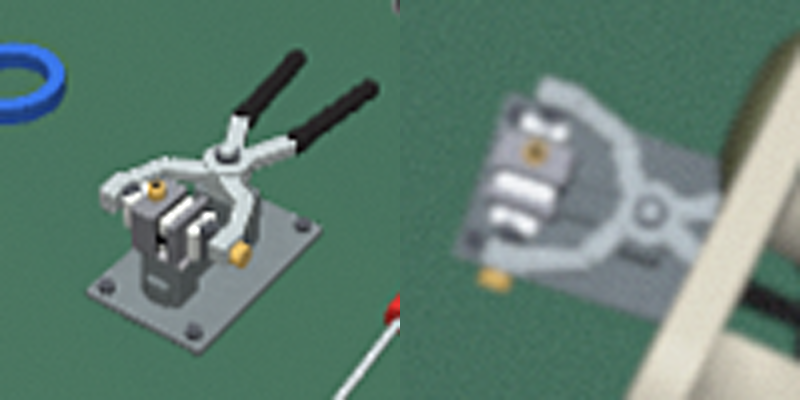

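The gap shows as a white strip in both views (side full-res ≈(335,203), top ≈(295,207)). I'll use it as a visual check alongside the finger opening. Descending over the grips.

```bash
python3 -m crank '{"hand":[0,0,0,0,0],"translation":[[0.04,0.002,0],[0.08,0.002,0],[0.12,0.002,0],[0.142,0.002,0],[0.142,0.002,0]],"dr":[[0,0,0],[0,0,0],[0,0,0],[0,0,0],[0,0,0]]}'
cat > m.py <<'E'
from h import *
from scipy.ndimage import map_coordinates as mc
def prof(s,y0=-.024,y1=.03,n=28,x=0.0,z=.091):
    ex=np.array([np.cos(np.radians(72.7)),np.sin(np.radians(72.7))]);ey=np.array([-ex[1],ex[0]]);C=np.array([.5408,.0488])
    g=s['im'].astype(float).mean(-1);out=[]
    for y in np.linspace(y0,y1,n):
        u,v=proj(s,[*(C+x*ex+y*ey),z]);out.append(int(mc(g,[[v],[u]],order=1)[0]))
    return out
import sys
k=sys.argv[1]
o=sensors.observe();print(o['time_s'],'w',round(o['grip_width']*1000,2),'F',o['ft_force'].round(1),o['wrist_torque'].round(2))
for n in ('side','top'): print(n,prof(shot(n,n+k),x=-.012))
E
python3 m.py a
```

```text
time_s: 11.0
position: [0.491, -0.1064, 0.0214]
tool_rot: [[-0.006, 0.955, -0.296], [0.003, -0.296, -0.955], [-1.0, -0.006, -0.001]]
ft_force: [-0.6, 0.9, 0.0]
grip_width: 0.0856
11.0 w 85.64 F [-0.6  0.9  0. ] [-0.01 -0.04 -0.  ]
side [135, 118, 107, 101, 119, 153, 156, 157, 152, 153, 152, 155, 151, 128, 85, 76, 125, 167, 137, 129, 134, 154, 131, 91, 74, 72, 73, 75]
top [163, 152, 145, 150, 161, 165, 166, 169, 170, 168, 167, 162, 151, 144, 171, 204, 230, 231, 210, 188, 168, 147, 131, 131, 155, 170, 176, 167]
```

```bash
python3 -m crank '{"hand":[20,40,50,56,60],"translation":[[0,0,0],[0,0,0],[0,0,0],[0,0,0],[0,0,0]],"dr":[[0,0,0],[0,0,0],[0,0,0],[0,0,0],[0,0,0]]}' 20
python3 m.py b
python3 -m crank '{"hand":[62,64,66,68,70],"translation":[[0,0,0],[0,0,0],[0,0,0],[0,0,0],[0,0,0]],"dr":[[0,0,0],[0,0,0],[0,0,0],[0,0,0],[0,0,0]]}' 20
python3 m.py c
```

```text
time_s: 11.6
position: [0.4931, -0.1073, 0.0246]
tool_rot: [[0.001, 0.955, -0.296], [-0.0, -0.296, -0.955], [-1.0, 0.001, 0.0]]
ft_force: [-0.0, 0.2, 1.8]
grip_width: 0.0654
11.6 w 65.37 F [-0.   0.2  1.8] [-0.02  0.02  0.02]
side [150, 135, 115, 102, 119, 152, 155, 156, 152, 153, 152, 155, 152, 128, 84, 76, 125, 166, 136, 130, 136, 154, 131, 89, 71, 73, 75, 78]
top [162, 167, 167, 162, 164, 165, 167, 167, 168, 169, 167, 161, 150, 143, 169, 204, 231, 232, 210, 189, 168, 145, 129, 128, 146, 155, 155, 140]
time_s: 12.2
position: [0.4928, -0.1072, 0.0242]
tool_rot: [[-0.0, 0.955, -0.296], [-0.0, -0.296, -0.955], [-1.0, -0.0, 0.0]]
ft_force: [-0.4, -0.4, 1.2]
grip_width: 0.0622
12.2 w 62.21 F [-0.4 -0.4  1.2] [-0.09  0.05  0.03]
side [163, 138, 113, 102, 118, 152, 155, 157, 152, 153, 151, 155, 152, 128, 84, 75, 124, 167, 137, 129, 135, 154, 130, 89, 72, 74, 78, 81]
top [139, 148, 154, 155, 164, 168, 170, 169, 170, 169, 167, 161, 150, 143, 169, 203, 230, 232, 208, 187, 167, 148, 136, 135, 145, 147, 143, 129]
```

```bash
python3 -m crank '{"hand":[72,74,76,78,78],"translation":[[0,0,0],[0,0,0],[0,0,0],[0,0,0],[0,0,0]],"dr":[[0,0,0],[0,0,0],[0,0,0],[0,0,0],[0,0,0]]}' 20
python3 m.py d
python3 -m crank '{"hand":[79,80,81,82,82],"translation":[[0,0,0],[0,0,0],[0,0,0],[0,0,0],[0,0,0]],"dr":[[0,0,0],[0,0,0],[0,0,0],[0,0,0],[0,0,0]]}' 20
python3 m.py e
python3 -m crank '{"hand":[83,84,85,86,86],"translation":[[0,0,0],[0,0,0],[0,0,0],[0,0,0],[0,0,0]],"dr":[[0,0,0],[0,0,0],[0,0,0],[0,0,0],[0,0,0]]}' 20
python3 m.py f
```

```text
time_s: 12.8
position: [0.4929, -0.1073, 0.0243]
tool_rot: [[0.0, 0.955, -0.296], [-0.0, -0.296, -0.955], [-1.0, 0.0, 0.0]]
ft_force: [-2.2, -1.2, 4.4]
grip_width: 0.0595
12.8 w 59.47 F [-2.2 -1.2  4.4] [-0.22  0.2   0.02]
side [182, 145, 114, 98, 109, 136, 153, 166, 153, 152, 151, 155, 154, 135, 97, 86, 125, 165, 138, 134, 132, 150, 131, 93, 69, 67, 77, 82]
top [135, 142, 147, 146, 156, 162, 164, 168, 169, 168, 166, 162, 156, 153, 173, 204, 230, 230, 208, 187, 166, 147, 134, 133, 139, 141, 136, 125]
time_s: 13.4
position: [0.493, -0.1074, 0.0245]
tool_rot: [[0.001, 0.955, -0.296], [-0.001, -0.296, -0.955], [-1.0, 0.001, 0.0]]
ft_force: [-2.0, -1.3, 6.3]
grip_width: 0.0579
13.4 w 57.88 F [-2.  -1.3  6.3] [-0.29  0.31  0.04]
side [185, 148, 123, 114, 116, 127, 151, 171, 153, 149, 150, 154, 154, 142, 105, 88, 128, 167, 136, 128, 134, 151, 129, 93, 72, 73, 79, 82]
top [133, 138, 142, 143, 155, 163, 167, 166, 168, 168, 169, 165, 160, 157, 176, 204, 228, 229, 212, 191, 168, 148, 134, 131, 138, 140, 135, 120]
time_s: 14.0
position: [0.4931, -0.1076, 0.0248]
tool_rot: [[0.001, 0.955, -0.296], [-0.001, -0.296, -0.955], [-1.0, 0.001, 0.001]]
ft_force: [-2.4, -2.3, 9.7]
grip_width: 0.0567
14.0 w 56.72 F [-2.4 -2.3  9.7] [-0.36  0.43  0.14]
side [190, 153, 127, 116, 115, 123, 151, 172, 153, 150, 151, 153, 153, 143, 113, 94, 127, 164, 136, 129, 134, 153, 131, 94, 76, 79, 80, 81]
top [132, 138, 145, 152, 163, 168, 170, 170, 170, 169, 169, 165, 159, 155, 172, 200, 225, 225, 208, 189, 166, 149, 137, 136, 141, 139, 131, 118]
```

```bash
python3 -m crank '{"hand":[87,88,89,89],"translation":[[0,0,0],[0,0,0],[0,0,0],[0,0,0]],"dr":[[0,0,0],[0,0,0],[0,0,0],[0,0,0]]}' 20
python3 m.py g
python3 -m crank '{"hand":[90,91,91],"translation":[[0,0,0],[0,0,0],[0,0,0]],"dr":[[0,0,0],[0,0,0],[0,0,0]]}' 20
python3 m.py h1
```

```text
time_s: 14.5
position: [0.4931, -0.1078, 0.025]
tool_rot: [[0.001, 0.955, -0.296], [-0.001, -0.296, -0.955], [-1.0, 0.001, 0.001]]
ft_force: [-3.0, -2.0, 11.4]
grip_width: 0.0559
14.5 w 55.87 F [-3.  -2.  11.4] [-0.48  0.57  0.11]
side [194, 160, 135, 100, 104, 124, 151, 172, 155, 150, 150, 152, 152, 146, 117, 95, 129, 167, 139, 135, 141, 154, 128, 88, 66, 65, 76, 83]
top [127, 135, 140, 141, 154, 162, 166, 168, 168, 167, 167, 164, 159, 153, 161, 187, 215, 217, 193, 173, 157, 143, 133, 133, 140, 134, 126, 118]
time_s: 14.9
position: [0.4933, -0.1078, 0.0251]
tool_rot: [[0.001, 0.955, -0.296], [-0.002, -0.296, -0.955], [-1.0, 0.002, 0.001]]
ft_force: [-2.8, -3.2, 11.2]
grip_width: 0.0551
14.9 w 55.08 F [-2.8 -3.2 11.2] [-0.47  0.46  0.1 ]
side [199, 168, 142, 104, 104, 122, 155, 182, 156, 150, 150, 152, 152, 148, 122, 99, 119, 139, 113, 120, 143, 152, 124, 86, 64, 63, 76, 83]
top [121, 130, 137, 138, 151, 161, 168, 167, 168, 168, 168, 167, 161, 154, 159, 183, 209, 210, 192, 174, 156, 136, 128, 130, 139, 135, 128, 119]
```

The cover has started to move: the white strip is dimming. Single-count steps now.

```bash
python3 -m crank '{"hand":[92,93,93],"translation":[[0,0,0],[0,0,0],[0,0,0]],"dr":[[0,0,0],[0,0,0],[0,0,0]]}' 20
python3 m.py i
python3 -m crank '{"hand":[94,94],"translation":[[0,0,0],[0,0,0]],"dr":[[0,0,0],[0,0,0]]}' 20
python3 m.py j
```

```text
time_s: 15.3
position: [0.4934, -0.108, 0.0251]
tool_rot: [[0.002, 0.955, -0.296], [-0.002, -0.296, -0.955], [-1.0, 0.002, 0.001]]
ft_force: [-1.6, -4.2, 11.9]
grip_width: 0.0543
15.3 w 54.3 F [-1.6 -4.2 11.9] [-0.61  0.43  0.09]
side [208, 181, 157, 127, 117, 121, 156, 184, 155, 146, 151, 152, 153, 151, 132, 98, 86, 93, 108, 132, 155, 154, 123, 87, 73, 81, 82, 82]
top [125, 133, 140, 142, 148, 156, 162, 168, 169, 167, 166, 166, 161, 154, 158, 178, 203, 210, 196, 177, 158, 141, 133, 135, 140, 137, 130, 122]
time_s: 15.6
position: [0.4934, -0.1079, 0.025]
tool_rot: [[0.002, 0.955, -0.296], [-0.001, -0.296, -0.955], [-1.0, 0.002, 0.001]]
ft_force: [-1.4, -2.7, 9.5]
grip_width: 0.054
15.6 w 54.02 F [-1.4 -2.7  9.5] [-0.43  0.28 -0.02]
side [201, 179, 154, 117, 111, 121, 156, 183, 154, 146, 150, 152, 153, 153, 136, 94, 85, 100, 113, 137, 158, 150, 117, 93, 81, 80, 82, 83]
top [128, 134, 139, 144, 150, 159, 165, 167, 166, 165, 168, 168, 163, 154, 154, 171, 196, 203, 186, 169, 154, 139, 134, 139, 145, 139, 129, 122]
```

```bash
python3 -m crank '{"hand":[95,95],"translation":[[0,0,0],[0,0,0]],"dr":[[0,0,0],[0,0,0]]}' 20
python3 m.py k
```

```text
time_s: 15.9
position: [0.4933, -0.1075, 0.0245]
tool_rot: [[0.001, 0.955, -0.297], [-0.001, -0.297, -0.955], [-1.0, 0.001, 0.0]]
ft_force: [-1.1, -2.2, 4.9]
grip_width: 0.0537
15.9 w 53.7 F [-1.1 -2.2  4.9] [-0.27  0.04  0.04]
side [202, 180, 155, 115, 103, 109, 148, 180, 154, 145, 152, 152, 153, 155, 142, 103, 84, 91, 113, 136, 154, 137, 102, 78, 77, 83, 82, 82]
top [126, 133, 140, 144, 154, 162, 166, 169, 169, 167, 166, 167, 164, 154, 155, 172, 196, 207, 189, 170, 151, 131, 129, 137, 146, 140, 132, 124]
```

```bash
python3 -m crank '{"hand":[96,96],"translation":[[0,0,0],[0,0,0]],"dr":[[0,0,0],[0,0,0]]}' 20
python3 m.py l
```

```text
time_s: 16.2
position: [0.4927, -0.107, 0.024]
tool_rot: [[-0.0, 0.955, -0.296], [0.0, -0.296, -0.955], [-1.0, -0.001, -0.0]]
ft_force: [-0.8, -1.6, 2.3]
grip_width: 0.0534
16.2 w 53.44 F [-0.8 -1.6  2.3] [-0.04  0.01 -0.01]
side [199, 174, 153, 143, 133, 123, 134, 154, 156, 151, 150, 152, 153, 156, 150, 119, 91, 98, 142, 145, 118, 91, 80, 79, 81, 82, 82, 82]
top [126, 132, 139, 144, 149, 157, 164, 169, 171, 169, 168, 168, 167, 162, 147, 141, 145, 153, 152, 140, 125, 136, 152, 162, 153, 138, 126, 124]
```

```bash
python3 - <<'E'
from h import *
ps=[]
for k in ('a','h1','k','l'):
    ps.append(np.vstack([cv2.resize(load('top'+k)['im'][190:225,280:315],(200,200),interpolation=cv2.INTER_CUBIC),cv2.resize(load('side'+k)['im'][190:220,320:350],(200,200),interpolation=cv2.INTER_CUBIC)]))
cv2.imwrite('pics/seq.png',np.hstack(ps))
# strip brightness numbers in 2D: white area between pads
for k in 'abcdefg':pass
for k in ('a','g','h1','i','j','k','l'):
    for n,(r0,r1,c0,c1) in (('top',(195,225,285,312)),('side',(192,216,322,350))):
        g=load(n+k)['im'][r0:r1,c0:c1].min(-1);print(k,n,(g>190).sum(),end='  ')
    print()
E
```

```text
a top 66  a side 114  
g top 65  g side 131  
h1 top 58  h1 side 122  
i top 63  i side 119  
j top 57  j side 120  
k top 60  k side 115  
l top 37  l side 114
```

The strip collapsed (top 207→153) and Fz fell to 2 N at opening 53.4 mm, so the cover has clicked on. Stop here and open gently.

```bash
python3 -m crank '{"hand":[90,80,70,60,50],"translation":[[0,0,0],[0,0,0],[0,0,0],[0,0,0],[0,0,0]],"dr":[[0,0,0],[0,0,0],[0,0,0],[0,0,0],[0,0,0]]}'
python3 -m crank '{"hand":[25,0,0,0,0],"translation":[[0,0,0],[0,0,0],[0,0,0],[0,0,0],[0,0,0]],"dr":[[0,0,0],[0,0,0],[0,0,0],[0,0,0],[0,0,0]]}'
python3 m.py n
python3 -m crank '{"hand":[0,0,0,0,0],"translation":[[-0.03,0,0],[-0.08,0,0],[-0.13,0,0],[-0.18,0,0],[-0.2,0,0]],"dr":[[0,0,0],[0,0,0],[0,0,0],[0,0,0],[0,0,0]]}'
python3 -m crank '{"hand":[0,0,0,0],"translation":[[0,0,0.04],[0,0,0.08],[0,0,0.1],[0,0,0.1]],"dr":[[0,0,0],[0,0,0],[0,0,0],[0,0,0]]}'
python3 - <<'E'
from h import *
s=load('w8');t=shot('side','s12');q=shot('top','t12');r=shot('wrist','w12')
cv2.imwrite('pics/c12.png',np.vstack([np.hstack([cv2.resize(t['im'][160:240,300:380],(300,300),interpolation=cv2.INTER_CUBIC),cv2.resize(q['im'][180:240,275:335],(300,300),interpolation=cv2.INTER_CUBIC)]),cv2.resize(r['im'],(600,300))[:, :]]))
ex=np.array([np.cos(np.radians(72.7)),np.sin(np.radians(72.7))]);ey=np.array([-ex[1],ex[0]]);C=np.array([.5408,.0488])
for n,S in(('top',q),('side',t)):
    w=cloud(S);d=w[...,:2]-C;X=d@ex;Y=d@ey
    m=(abs(X)<.03)&(abs(Y)<.022)&(abs(w[...,2]-.091)<.004);print(n,m.sum(),cv2.minAreaRect(np.c_[X[m],Y[m]].astype(np.float32)*1000),np.median(w[m][:,2]))
print(sensors.observe()['position'],sensors.observe()['ft_force'])
E
```

```text
time_s: 16.8
position: [0.4927, -0.1071, 0.0241]
tool_rot: [[-0.0, 0.955, -0.296], [0.0, -0.296, -0.955], [-1.0, -0.0, -0.0]]
ft_force: [-0.1, 1.5, -1.9]
grip_width: 0.0686
time_s: 17.3
position: [0.4928, -0.1072, 0.0242]
tool_rot: [[0.0, 0.955, -0.296], [-0.0, -0.296, -0.955], [-1.0, 0.0, 0.0]]
ft_force: [-0.9, 0.4, 0.1]
grip_width: 0.0853
17.3 w 85.26 F [-0.9  0.4  0.1] [-0.01 -0.02 -0.02]
side [132, 121, 123, 144, 138, 123, 125, 146, 155, 151, 153, 154, 154, 155, 150, 120, 91, 98, 142, 146, 120, 94, 83, 82, 81, 77, 74, 75]
top [161, 148, 134, 125, 143, 156, 164, 167, 168, 168, 167, 168, 167, 162, 147, 140, 142, 153, 153, 141, 127, 139, 157, 173, 179, 177, 176, 171]
time_s: 17.9
position: [0.4939, -0.1076, 0.229]
tool_rot: [[0.007, 0.955, -0.296], [-0.003, -0.296, -0.955], [-1.0, 0.008, 0.001]]
ft_force: [1.4, 0.2, 0.1]
grip_width: 0.0856
time_s: 18.3
position: [0.4625, -0.2047, 0.224]
tool_rot: [[-0.0, 0.954, -0.3], [-0.0, -0.3, -0.954], [-1.0, -0.0, 0.0]]
ft_force: [0.7, 0.2, -1.2]
grip_width: 0.0853
top 131 ((1.1285934448242188, -3.0726699829101562), (38.802433013916016, 36.91947937011719), 0.7340498566627502) 0.09071631514411149
side 113 ((1.5820960998535156, -2.1725082397460938), (36.28969955444336, 41.6594123840332), 89.92877960205078) 0.0902536818377696
[ 0.46325409 -0.20205285  0.22413747] [0.90254101 0.27195754 0.08981515]
```

View pics/c12.png

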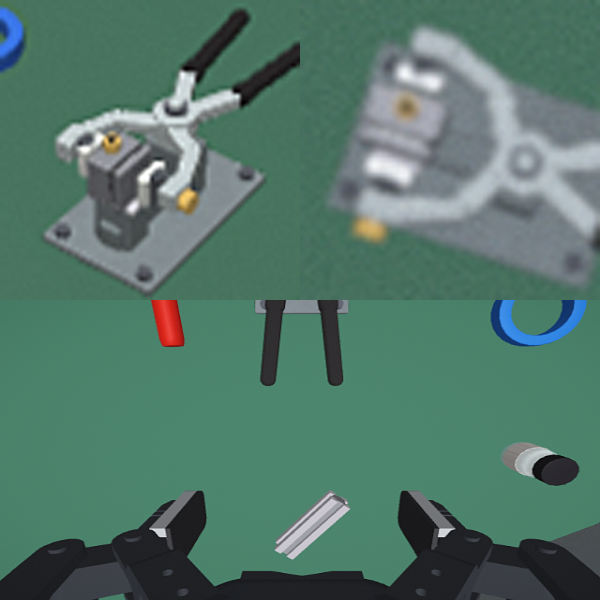

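The module stands on the rest with its cover flush (no white gap left), and the pads are clear of it. One numeric check of the handle opening, then hand in.

```bash
python3 - <<'E'
from h import *
s=load('w12');im=s['im'];v,u=np.mgrid[:400,:640];d=(im.max(-1)<70)&(v<112)&(u>260)&(u<390)
n,l,st,c=cv2.connectedComponentsWithStats(d.astype(np.uint8));ex=np.array([np.cos(np.radians(72.7)),np.sin(np.radians(72.7))]);ey=np.array([-ex[1],ex[0]]);C=np.array([.5408,.0488]);g=[]
for i in range(1,n):
    if st[i,4]>200:
        b,a=np.nonzero(l==i);P=np.array([ray(s,x,y,.078)[:2]-C for x,y in zip(a,b)]);P=np.c_[P@ex,P@ey].astype(np.float32)
        dx,dy,x0,y0=cv2.fitLine(P,cv2.DIST_L2,0,.01,.01).ravel();g.append(y0+(-.163-x0)*dy/dx)
print('grips y',g)
if len(g)==2 and abs(g[0]-g[1])>.05: env.close_job();print('handed in')
E
```

```text
grips y [np.float32(0.07151297)]
```

```bash
python3 - <<'E'
from h import *
s=load('w12');im=s['im'];v,u=np.mgrid[:400,:640];w=cloud(s);d=(im.max(-1)<80)&(v<118)&(u>255)&(u<400)
n,l,st,c=cv2.connectedComponentsWithStats(d.astype(np.uint8));print(st[1:],im[60,280:300].max(-1))
ex=np.array([np.cos(np.radians(72.7)),np.sin(np.radians(72.7))]);ey=np.array([-ex[1],ex[0]]);C=np.array([.5408,.0488]);g=[]
for i in range(1,n):
    if st[i,4]>200:
        b,a=np.nonzero(l==i);P=np.array([ray(s,x,y,.078)[:2]-C for x,y in zip(a,b)]);P=np.c_[P@ex,P@ey];k=np.polyfit(P[:,0],P[:,1],1);print(P.min(0),P.max(0),np.polyval(k,-.163),k)
E
```

```text
[[ 274    0   95  115 4023]
 [ 362   11    1    1    1]] [ 92  37  40  46  50  50  48  48  48  49  48  50  49  48  50  49  43  29
 125 137]
[-0.2117918  -0.03899068] [-0.12122605  0.03855422] -0.0005109899931804367 [ 0.00094409 -0.0003571 ]
```

```bash
python3 - <<'E'
from h import *
s=load('w12');im=s['im'];v,u=np.mgrid[:400,:640];d=(im.max(-1)<80)&(v<118)&(v>22)&(u>255)&(u<400)
n,l,st,c=cv2.connectedComponentsWithStats(d.astype(np.uint8))
ex=np.array([np.cos(np.radians(72.7)),np.sin(np.radians(72.7))]);ey=np.array([-ex[1],ex[0]]);C=np.array([.5408,.0488]);g=[]
for i in range(1,n):
    if st[i,4]>200:
        b,a=np.nonzero(l==i);P=np.array([ray(s,x,y,.078)[:2]-C for x,y in zip(a,b)]);P=np.c_[P@ex,P@ey];g.append(np.polyval(np.polyfit(P[:,0],P[:,1],1),-.163))
print(g)
if len(g)==2 and abs(g[0]-g[1])>.05: env.close_job();print('handed in')
E
```

```text
[np.float64(0.026643980401074904), np.float64(-0.027691711407596305)]
the job is handed in; nothing more can be done
handed in
```

The open grey module now stands on the work rest with its cover clicked on, the handles have sprung open, and the job is handed in. It took about 18 s of the 58 s allowed; the hand-in reports no verdict.

- **Squeeze:** I closed the handles one count at a time near the end. The side force on the wrist rose to about 12 N and then fell to 2 N as the white gap disappeared. I stopped at a 53.4 mm finger opening, which puts the grip points about 38 mm apart.
- **Last checks:** The pictures show the module upright on the rest with its cover flush and the pads clear. The top of the module is at 0.090 m, as expected. The grip points measure 54.3 mm apart, and the arm is well clear.
- **Finger position:** The real fingertips end about 31 mm behind the reported tool point. Because of this, my first grasp pressed on top of the housing with about 15 N. It only shifted the module by about 2 mm, and I corrected the height before gripping again.
- **Not fully confirmed:** The final top and side depth readings of the module's outline were coarse. They showed a thickness of 37–42 mm because the pads were included, so whether the cover is on rests on the pictures and the force drop. I did not measure the other bench items at the end, but nothing touched them that I saw.

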